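# Set the trip dog against the roller lever switch

### The arm

A 6-joint arm with a two-finger parallel gripper is mounted at the origin on a cart in front of the work surface, level with it; the furniture and walls round the work are solid. World frame = base frame: x ahead of the robot, y to its left, z up, the work surface at z = 0. Lengths are in mm, angles in rad, forces in N, time in s.
With the tool pointing down it reaches from about 275 to 750 mm from the base axis. Payload 10.2 kg.
Tool frame: the origin (TCP) lies midway between the tips of the shut fingers; the grasp point (between the pads) lies 19 mm behind it (ctrl.tcp_to_grasp is the z of the grasp point in the tool frame, in mm); z points along the fingers, y is the direction in which the jaws open and shut (so a half turn about z gives the same grasp; the last joint's range is limited). The gripper opens to 85 mm and grips with 20 to 120 N. Pads are 22 mm wide; open, the fingers measure 114 mm over their backs; the gripper's body (76 mm by 85 mm) begins 54 mm behind the grasp point. The pads swing forward as they close: fully open they stand 13 mm farther back than shut.
Start: joints at [1.115, 0.313, 1.498, -0, 1.331, -0.223], TCP at [121.132, 510.841, 231.294] pointing down, gripper open.
Joint ranges: [-2.94, 2.94], [-0.97, 2.17], [0.19, 2.56], [-1.23, 4.37], [0.02, 3.11], [-2.88, 2.88]. Speed limits (rad/s): [2.39, 2.39, 3.01, 3.14, 3.14, 3.14].

### API

Orientations are given as a unit quaternion [w, x, y, z].
In Python, from rig import sensors, capture, order, ctrl gives the robot as it stands. The module is installed in compiled form; this text tells all that it offers.
- The arm moves only by the tool play_rows, never from a script. Its argument "deltas" is a list of rows, each a list of 7 numbers: the shift along the world's x, y, z in units of 40 mm (1.0 is 40 mm), then the turn, a rotation vector about the world's x, y, z in units of 6 degrees (1.0 is 6 degrees), then the opening, from -1 (shut) to 1 (fully open). A call has 1 to 8 rows; each row shifts and turns the commanded pose from where the row before left it; what a row does not reach is not made up. A row lasts 1/12 s, in which the tool goes at most 41.7 mm and 7.16 degrees, less where a joint would pass 70% of its speed; a pose out of reach is approached as far as the arm can. A call is refused whole if a number of a shift passes 1 or a number of a turn 1, either way. A call with a gripper value outside its range is refused whole. The fingers move at their own pace and stop on an object; "squeeze" is the grip in N (left out, the last holds). Time passes only in rows, so rows that do not move let the fingers close. It gives the time, the measured TCP pose, the force and the opening at its end, in the units of the state.
- sensors.sense(): the state, without advancing time (a new reading comes with each control period).
- capture(name): name is "scene" or "top" or "wrist"; returns a dict with "pixels" (480x640x3 uint8, red, green, blue), "z_map" (480x640 float32, mm along the optical axis (not along the pixel's ray), 0 where there is no reading), "fx", "fy", "cx", "cy" (pixels), "eye" and "rotation" of the camera in the world; the wrist camera has in their place "tool_from_camera" (4x4, takes a point from camera to tool coordinates, whose origin is the TCP and whose axes are the flange's). Camera axes: x right, y down, z forward; pixel columns grow to the right and rows downward; lengths in mm; the calibration is good to about 2 mm. A picture is of the moment at which its call begins: read the wrist's pose just before it.
- order.finish_job(): hands the job in, once; it reports no verdict.
The state is a dict: "time_s": time; "joints": joint angles; "dq": joint speeds; "tau": joint torques, N m; "eef_pos": TCP position; "ee_rot": TCP orientation; "force": force on the tool from outside, world axes, zero at the start; "wrist_torque": the same for the moment, N m; "grip_width": opening from 0.0 (shut) to 1.0 (fully open).
Only numpy, scipy, OpenCV 4.12 (cv2) and the standard library are available. Lean on these libraries where they do the work, as an engineer would, in place of code of your own. Each camera call takes 0.05 s, during which the arm holds its last target. There are 200 camera calls.

### The job

Lift the metal trip dog out of its parking cradle by its middle, set it down in the open end of the guide with its nose toward the switch and let go of it. Then take it again by its tail and slide it along under the clear guard until its cam has pushed the roller arm aside and the roller sits on the cam's flat, not past it; leave it there, released, with the arm held over. Only the dog may push the roller arm, and the loose things around stay where they are.

Things in the scene. Friction and masses are not known exactly. Their poses are not given: they have to be found in the camera images.
- bed: Fixed switch bed: dark steel plate 140 (x) x 306 (y) x 8 mm, y from -173 to 133 mm of its origin, which lies at its underside; turned a little about the vertical. A guide runs along its -x side, the whole length: two steel rails 8 mm wide, tops 18.5 mm above the bench, 27 mm gap, inner top edges bevelled (36 mm at the top), open at both ends and above. The dog slides to +y; the switch (housing x 3 to 59, y 26 to 87 mm) is at that end.
- bed_guide (a point): Point on the guide's floor on its centre line: bed x = -48, y = 0 mm, 8 mm above the bench. Axes as the bed's. From here to -y, 173 mm of the guide are open above (the open end); toward +y it runs under the clear guard.
- guard_edge (a point): Lower edge of the clear guard plate where it begins over the guide (bed y = 4 mm). The guard covers the bed's whole width from y = 4 to 128 mm, 60 to 64 mm above the bench, screw heads to 67 mm, on four pillars 6 mm thick at y = 12 and 124 mm; those by the guide stand on its outer (-x) rail. No gripper fits beneath it.
- roller_arm (a joint): Angle of the switch's roller arm, a light spring hinge (0.15 N m/rad) about an upright axis at bed x = 19.6, y = 62 mm. 0: at rest, the arm points to the bed's -x, square to the guide. It grows as the roller is pushed to the bed's +y: about 0.6 rad with the roller on the cam's flat. Trips above 0.45. Range -0.15 to 0.95. Springs back when freed.
- roller (a point): Centre of the white roller, 16 mm diameter, 12 mm high, on the end of the 45 mm arm, 32 mm above the bench. At rest at bed x = -25, y = 62 mm, over the guide's inner (+x) rail; on the cam's flat at about bed x = -18, y = 87 mm.
- dog_mid (a point): Middle of the trip dog, half-way up (21 mm above its underside); grip it here to lift it. A bright metal bar 24 wide (x) x 165 long (y) x 42 mm high, about 0.35 kg, from 75 mm ahead of this point (+y, nose) to 90 mm behind (-y, tail). z is up. It starts upright on the cradle's floor, 8 mm above the bench. In the guide its axes are parallel to the bed's.
- dog_tail (a point): Point on the dog's tail, half-way up, 76 mm behind its middle (14 mm from the tail's end): here it is gripped to slide it.
- dog_land (a point): Centre of the flat of the cam on the dog's +x flank. The cam stands out 12 mm, 14 to 28 mm above the dog's underside; flat from 25 to 60 mm ahead of the dog's middle, a 45 degree ramp at each end. The roller sits mid-flat with the dog's middle 45 mm to +y of bed_guide; before about 27 mm it is on the front ramp, beyond about 62 mm it drops off the flat.
- cradle: Fixed parking cradle: dark steel plate 75 (x) x 196 (y) x 8 mm, origin at the centre of its underside. The dog lies in it with axes parallel to it, its middle over the cradle's, and lifts straight up. Two cheeks 10 mm high guide its nose, y = 37 to 67 mm.
- cradle_pocket (a point): Open end of the cradle's tail pocket, at wall-top height (51 mm above the bench, 1 mm over the dog's top). Steel walls 6 mm thick, 28 mm apart, close in the dog's tail on both sides from 34 to 96 mm behind the dog's middle, and at its end: the tail cannot be gripped there.
- petri: Bystander: clear petri dish, 63 mm across, 15 mm high. Leave alone.
- ref_block: Bystander: round steel reference block, 58 mm across, 12 mm high. Leave alone.
- tape_roll: Bystander: roll of marking tape, 94 mm across, 18 mm high. Leave alone.
- loupe_a: Bystander: black loupe, 37 mm across, 31 mm high. Leave alone.
- marker: Bystander: marker pen, 138 mm long, 13 mm thick. Leave alone.

How it is judged (in metres and radians):
On the way, in this order (a step that is already met when the one before it is completed fails the run):
1. the dog is lifted clear of the cradle, held by its middle (height (world z) of dog_mid above 0.055 m and contact force between dog and the fingers above 1 N and y of the grasp point in the frame of dog_mid between -0.045 and 0.045 m), for 0.1 s.
2. the dog lies let go in the open end of the guide, nose toward the switch, arm not yet deflected (y of dog_mid in the frame of bed_guide between -0.13 and 0.005 m and x of dog_mid in the frame of bed_guide between -0.005 and 0.005 m and z of dog_mid in the frame of bed_guide below 0.025 m and x of dog_land in the frame of bed_guide above 0 m and value of joint roller_arm below 0.3 rad and contact force between dog and the fingers below 0.2 N), for 0.2 s.
3. the dog, lying in the guide, is taken again by its tail, before the arm is deflected (contact force between dog and the fingers above 1 N and y of the grasp point in the frame of dog_mid below -0.045 m and value of joint roller_arm below 0.3 rad and z of dog_mid in the frame of bed_guide below 0.026 m), for 0.1 s.
4. the dog has pushed the roller arm over far enough to trip the switch (value of joint roller_arm above 0.45 rad and contact force between dog and roller_arm above 0.2 N and z of dog_mid in the frame of bed_guide below 0.026 m), for 0.2 s.
At the end, for the whole second after the job is handed in: The dog lies flat on the guide's floor between the rails (tilt under 0.08 rad, within 5 mm of the centre line), at rest, with its middle 26 to 64 mm along the guide from bed_guide, toward its guarded end, so that the roller sits on the flat of the cam and the arm is held over at more than 0.5 rad (value of joint roller_arm between 0.5 and 0.8 rad and contact force between dog and roller_arm above 0.2 N and y of dog_mid in the frame of bed_guide between 0.026 and 0.064 m and x of dog_mid in the frame of bed_guide between -0.005 and 0.005 m and z of dog_mid in the frame of bed_guide below 0.025 m and angle between dog_mid's own z axis and vertical below 0.08 rad and linear speed of dog below 0.02 m/s); the robot touches nothing.
It fails at once if the gripper itself pushes the roller arm (contact force between roller_arm and the fingers above 1 N or contact force between roller_arm and the arm above 1 N).
It fails at once if a loose bystander is pushed out of its place (distance of any of petri, ref_block, tape_roll, loupe_a, marker from where it was at the start of the episode above 0.03 m).
It also fails if it takes over 53 s, if anything falls off the work surface, if the arm or the gripper's body presses on something with over 40 N, if the wrist force passes 120 N, or if a joint passes its speed limit or range.

## Working session

There is one attempt and no reset: what is moved stays moved. The work goes in short steps, Python scripts to look and compute and a tool call to move; the robot and the scene stay as the last step left them, time stands still between calls to the robot, and variables do not carry over. Pictures are saved under pics/ and viewed, about 8 in all and at most 12, crops included, and the job is handed in when it is done.

Besides the shell and the picture viewer there is one more tool, called after ">>>" as name([rows], argument=value, ...), one row to a line, values as JSON. play_rows: Moves the arm, as the interface text tells. Its arguments: {"type":"object","properties":{"deltas":{"type":"array","items":{"type":"array","items":{"type":"number"}}},"squeeze":{"type":"number"}},"required":["deltas"]}

```bash
mkdir -p pics
cat > h.py <<'E'
import numpy as np, cv2
from rig import sensors, capture, order, ctrl
from scipy.spatial.transform import Rotation as R
def cam(n):
    s=sensors.sense(); c=capture(n)
    if n=="wrist":
        q=s["ee_rot"]; T=np.eye(4); T[:3,:3]=R.from_quat([q[1],q[2],q[3],q[0]]).as_matrix(); T[:3,3]=s["eef_pos"]
        M=T@np.array(c["tool_from_camera"]); c["eye"]=M[:3,3]; c["rotation"]=M[:3,:3]
    c["eye"]=np.array(c["eye"],float); c["rotation"]=np.array(c["rotation"],float).reshape(3,3)
    return c
def ray(c,uv):
    uv=np.atleast_2d(uv).astype(float)
    d=np.stack([(uv[:,0]-c["cx"])/c["fx"],(uv[:,1]-c["cy"])/c["fy"],np.ones(len(uv))],1)
    return d@c["rotation"].T
def onz(c,uv,z):
    d=ray(c,uv); return c["eye"]+d*((z-c["eye"][2])/d[:,2])[:,None]
def cloud(c):
    v,u=np.mgrid[0:480,0:640]; d=ray(c,np.stack([u.ravel(),v.ravel()],1))
    return (c["eye"]+d*c["z_map"].reshape(-1,1)).reshape(480,640,3)
def proj(c,P):
    p=(np.atleast_2d(P)-c["eye"])@c["rotation"]; return np.stack([p[:,0]/p[:,2]*c["fx"]+c["cx"],p[:,1]/p[:,2]*c["fy"]+c["cy"]],1)
def save(c,f): cv2.imwrite("pics/"+f,c["pixels"][:,:,::-1])
E
python3 - <<'E'
from h import *
import pickle
for n in ("top","scene","wrist"):
    c=cam(n); save(c,n+"1.png"); pickle.dump(c,open(n+"1.pkl","wb")); print(n,c["eye"].round(1),c["rotation"].round(3).tolist(),c["fx"],(c["z_map"]>0).mean())
print(sensors.sense(), ctrl.tcp_to_grasp)
E
```

```text
Traceback (most recent call last):
  File "h.py", line 9, in cam
    c["eye"]=np.array(c["eye"],float); c["rotation"]=np.array(c["rotation"],float).reshape(3,3)
                                                     ~~~~~~~~~~~~~~~~~~~~~~~~~~~~~~~~~~~~~^^^^^
ValueError: cannot reshape array of size 4 into shape (3,3)
```

Rotation is a quaternion.

```bash
python3 - <<'E'
s=open('h.py').read()
s=s.replace('np.array(c["rotation"],float).reshape(3,3)','mat(c["rotation"])').replace('def cam(','def mat(r):\n    r=np.array(r,float)\n    return R.from_quat(r[[1,2,3,0]]).as_matrix() if r.size==4 else r\ndef cam(',1)
open('h.py','w').write(s)
E
python3 - <<'E'
from h import *
import pickle
for n in ("top","scene","wrist"):
    c=cam(n); save(c,n+"1.png"); pickle.dump(c,open(n+"1.pkl","wb")); print(n,c["eye"].round(1),c["rotation"].round(3).tolist(),c["fx"],(c["z_map"]>0).mean())
print(sensors.sense(), ctrl.tcp_to_grasp)
E
```

```text
top [ 297.5  -26.1 1335. ] [[0.027, -0.991, 0.134], [-1.0, -0.028, -0.007], [0.011, -0.134, -0.991]] 519.5684828988614 0.9961295572916666
scene [-154.4 1349.7  857.9] [[-0.91, -0.196, 0.365], [-0.414, 0.417, -0.809], [0.007, -0.887, -0.461]] 594.969414973823 0.9961458333333333
wrist [ 46.3 529.6 374.8] [[0.232, 0.927, 0.294], [0.973, -0.22, -0.071], [-0.001, 0.302, -0.953]] 400.67421835033286 0.9960188802083333
{'time_s': 0.2, 'joints': array([ 1.11457584e+00,  3.13222936e-01,  1.49815480e+00,  6.66412708e-06,
        1.33099269e+00, -2.23411606e-01]), 'dq': array([ 1.93712205e-05, -2.22669577e-03, -1.65931688e-03,  1.26047357e-03,
       -2.15218254e-04,  4.17118828e-04]), 'tau': array([ 7.02987722e-05, -4.12019742e+01, -2.59609634e+01, -1.88311419e-04,
        2.97994186e-03, -2.96710471e-05]), 'eef_pos': array([121.0698589 , 510.69056736, 230.95754213]), 'ee_rot': array([-1.32672614e-04,  1.16142518e-01,  9.93232482e-01, -3.65569936e-04]), 'force': array([ 0.47982897, -0.28180461, -0.38758359]), 'wrist_torque': array([0.08125167, 0.09037773, 0.04386086]), 'grip_width': 0.9983828854514678} -18.700000000000003
```

View pics/top1.png

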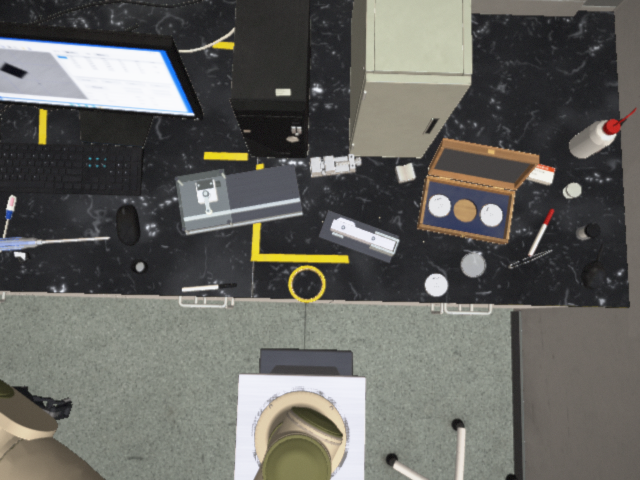

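View pics/scene1.png

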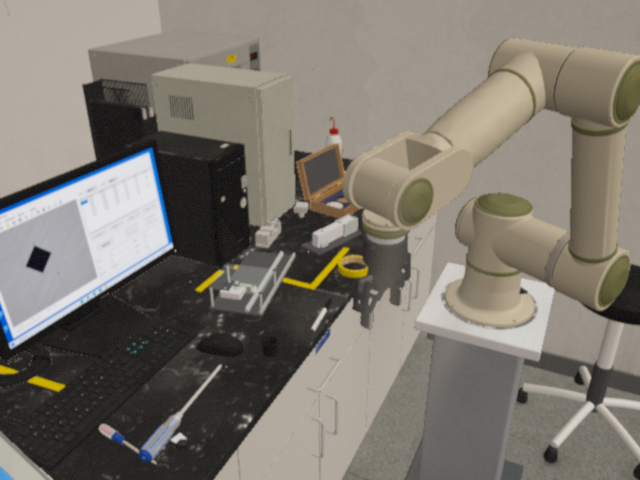

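Run:
```python
from h import *
import pickle
c=pickle.load(open("top1.pkl","rb")); im=c["pixels"][150:310,165:410,::-1]
cv2.imwrite("pics/top1c.png",cv2.resize(im,(784,512),interpolation=cv2.INTER_CUBIC))
P=cloud(c)
for uv in [(178,178),(186,234),(300,166),(302,213),(205,195),(360,237),(345,230),(382,242),(307,284),(325,212),(320,238),(390,262),(250,300)]:
    print(uv,P[uv[1],uv[0]].round(1),onz(c,uv,8).round(1))
```

```text
(178, 178) [632.6 324.3  65.1] [[647.6 340.1   8. ]]
(186, 234) [498.9 308.2  15.8] [[500.1 310.2   8. ]]
(300, 166) [691.9  22.5  -0. ] [[689.5  22.2   8. ]]
(302, 213) [563.4  12.9  10.1] [[563.8  13.    8. ]]
(205, 195) [591.3 254.7  64. ] [[604.3 267.1   8. ]]
(360, 237) [ 498.2 -135.2   51.4] [[ 505.  -138.9    8. ]]
(345, 230) [514.8 -97.3  51.9] [[522.3 -99.7   8. ]]
(382, 242) [ 487.  -190.3   52.4] [[ 493.6 -196.     8. ]]
(307, 284) [380.1  -5.5   4.3] [[379.9  -5.6   8. ]]
(325, 212) [570.6 -46.9  -3.6] [[568.2 -46.7   8. ]]
(320, 238) [501.  -35.6  -1.9] [[499.5 -35.6   8. ]]
(390, 262) [ 442.7 -217.8    3.2] [[ 442.2 -217.1    8. ]]
(250, 300) [ 352.7  213.1 -601.1] [[335.3 137.8   8. ]]
```

View pics/top1c.png

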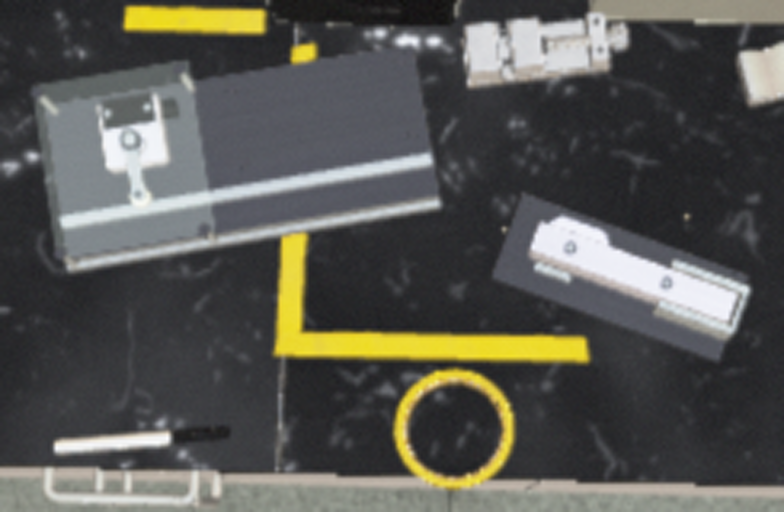

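>>> play_rows([
  [0.485,-0.775,0,0,0,-0.775,1],
  [0.485,-0.775,0,0,0,-0.775,1],
  [0.485,-0.775,0,0,0,-0.775,1],
  [0.485,-0.775,0,0,0,-0.775,1],
  [0.485,-0.775,0,0,0,-0.775,1],
  [0.485,-0.775,0,0,0,-0.775,1],
  [0.485,-0.775,0,0,0,-0.775,1],
  [0.485,-0.775,0,0,0,-0.775,1],
], squeeze=60)

```text
time_s: 0.87
eef_pos: [276.7, 261.3, 231.3]
ee_rot: [0.0, 0.429, 0.904, 0.0]
force: [0.8, 0.8, 0.0]
grip_width: 1.003
```

>>> play_rows([
  [0.485,-0.775,0,0,0,-0.775,1],
  [0.485,-0.775,0,0,0,-0.775,1],
  [0.485,-0.775,0,0,0,-0.775,1],
  [0.485,-0.775,0,0,0,-0.775,1],
  [0.485,-0.775,0,0,0,-0.775,1],
  [0.485,-0.775,0,0,0,-0.775,1],
  [0.485,-0.775,0,0,0,-0.775,1],
  [0.485,-0.775,0,0,0,-0.775,1],
])

```text
time_s: 1.53
eef_pos: [432.1, 13.0, 231.3]
ee_rot: [0.0, 0.695, 0.719, 0.0]
force: [0.3, 0.8, 0.9]
grip_width: 1.001
```

>>> play_rows([
  [0.485,-0.775,0,0,0,-0.775,1],
  [0.485,-0.775,0,0,0,-0.775,1],
  [0.485,-0.775,0,0,0,-0.775,1],
  [0.485,-0.775,0,0,0,-0.775,1],
  [0,0,0,0,0,0,1],
  [0,0,0,0,0,0,1],
  [0,0,0,0,0,0,1],
])

```text
time_s: 2.12
eef_pos: [508.8, -108.7, 231.0]
ee_rot: [-0.0, 0.8, 0.6, -0.0]
force: [-0.0, 0.2, 0.6]
grip_width: 1.002
```

Run:
```python
from h import *
import pickle
c=cam("wrist"); save(c,"w2.png"); pickle.dump(c,open("w2.pkl","wb"))
print(c["eye"].round(1))
P=cloud(c)
print(P[::60,::80,2].round(0))
```

```text
[531.4 -33.4 375. ]
[[-799.    2.    2.    1.   20.   12.    1.    1.]
 [-796.    2.    2.    1.    1.    1.   27.    1.]
 [-193. -383.    1.    3.    1.   -1.    1.    1.]
 [-144. -304.   20.    2.   51.    3.    1.   23.]
 [ -95. -235.    1.    1.   50.    1.    1.    3.]
 [ -13. -794. -797.    1.   52.    2.    2.    1.]
 [-800. -797.  275.    2.    1.   13.  275.   41.]
 [ 301.  295.  306.    2.    0.   36.  306.  294.]]
```

View pics/w2.png

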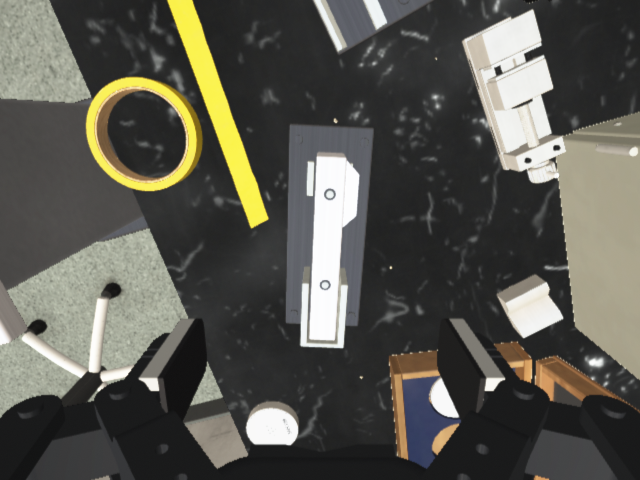

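Run:
```python
from h import *
import pickle
c=pickle.load(open("w2.pkl","rb")); P=cloud(c); g=c["pixels"].min(2).astype(int)
win=np.zeros((480,640),bool); win[145:352,295:365]=1
m=win&(g>225)&(P[:,:,2]>44)&(P[:,:,2]<57)
print(g[150:345:15,306:362:2])
for r in range(155,345,8):
    u=np.where(m[r])[0]
    if len(u)>3:
        W=onz(c,[(u[0]-.5,r),(u[-1]+.5,r)],50); print(r,u[0],u[-1],np.linalg.norm(W[1]-W[0]).round(1),W.mean(0).round(1),np.median(P[r][m[r]][:,2]).round(1))
```

```text
[[ 94  94  92  92  93  93  94  97  94  96  94  95  94  93  94  95  92  92
   95  96  91  92  95  96  93  93  94  96]
 [100 232 236 238 128 202 252 252 251 251 250 251 252 252 252 251 251 252
  252 251 237 253 242 212  93  94  95  95]
 [128 236 237 237 112 251 252 251 251 251 250 252 252 252 252 251 252 252
  252 238 253 253 253 253 253 253 240  96]
 [116 193 225 209 131 251 252 251 251 141 193 242 241 237 118 249 252 252
  251 237 253 253 253 253 253 253 125  98]
 [ 97  96  96  98 182 252 252 251 251 251 252 252 252 252 252 252 252 253
  242 253 253 253 253 254 253 233  97  98]
 [ 98  96  97 101 251 253 252 252 252 251 253 252 252 252 252 252 252 252
  231 243 119  98  98  99  98  95  99  97]
 [ 96  98  99 130 251 253 252 252 252 252 253 252 252 252 252 252 253 241
  104 100 101  97  98  99  96  96  98  98]
 [ 95  98  99 170 253 253 252 252 252 253 252 252 252 252 252 252 252 169
   96 101  98  98  99  99  95  98  97  99]
 [119 119 103 243 253 252 252 252 252 253 252 252 252 252 252 252 245 129
  120 120 100  98  99  96  97  97  97  98]
 [240 207 110 251 253 252 250 121 235 240 240 1
[... 735 characters left out ...]
 [ 513.5 -112.1   50. ] 51.3
227 314 341 23.5 [ 511.1 -118.6   50. ] 51.2
235 314 340 22.8 [ 508.8 -125.2   50. ] 51.4
243 313 340 23.8 [ 506.4 -131.9   50. ] 51.4
251 313 339 23.1 [ 504.  -138.7   50. ] 51.7
259 313 339 23.2 [ 502.  -145.7   50. ] 51.3
267 312 338 23.4 [ 499.1 -152.5   50. ] 51.2
275 312 338 23.5 [ 497.  -159.6   50. ] 51.5
283 312 337 22.8 [ 494.5 -166.8   50. ] 51.2
291 302 346 39.8 [ 492. -174.   50.] 51.8
299 302 345 39.1 [ 489.4 -181.3   50. ] 51.9
307 302 345 39.4 [ 487.2 -188.8   50. ] 51.6
315 302 344 38.8 [ 484.5 -196.3   50. ] 51.8
323 301 344 39.9 [ 481.8 -204.    50. ] 51.9
331 301 343 39.3 [ 479.1 -211.7   50. ] 51.8
339 301 342 38.6 [ 476.3 -219.5   50. ] 51.5
```

Run:
```python
from h import *
import pickle
c=pickle.load(open("w2.pkl","rb")); P=cloud(c); g=c["pixels"].min(2).astype(int)
print(g[148:168,332], P[148:168,332,2].round(0)); print(g[332:352,322],P[332:352,322,2].round(0))
t=pickle.load(open("top1.pkl","rb")); T=cloud(t); gt=t["pixels"].min(2).astype(int)
m=np.zeros((480,640),bool); m[215:260,325:405]=1; m&=(gt>200)&(T[:,:,2]>40)
print(gt[218:262:4,326:404:3])
v,u=np.where(m); W=onz(t,np.stack([u,v],1),50)[:,:2]; a=-.337; ux=np.array([np.cos(a),np.sin(a)]);uy=np.array([-np.sin(a),np.cos(a)])
W-=[504.9,-137.1]; s=W@uy; l=W@ux
for k in range(-100,81,12):
    q=l[(s>=k)&(s<k+12)]
    if len(q): print(k,len(q),q.min().round(1),q.max().round(1))
print(s.min(),s.max())
```

```text
[ 93  93  93  96 117 142 147 149 179 234 249 252 252 252 252 252 252 252
 252 252] [ 8.  8. 10.  9. 10. 17. 27. 38. 47. 52. 53. 51. 51. 51. 50. 52. 50. 51.
 52. 52.]
[253 253 253 253 253 253 253 245 149 121 126 165 226 237 225 132  53  40
  39  39] [51. 52. 51. 51. 51. 52. 52. 52. 48. 49. 49. 52. 53. 53. 53.  2.  2.  1.
  1.  3.]
[[ 82  86  83  90 165 226 144  89  80  43  37  38  37  38  34  36  37  38
   56  37  39  38  57  72  64  44]
 [ 85  86 157 236 237 236 220 241 238 181  89  81  54  35  36  39  35  37
   42  42  38  50  60  57  79  55]
 [ 84  83 233 235 236 208 174 238 239 236 110  87  87  87  86  77  44  37
   37  40  41  43  45  43  52  53]
 [ 82  88 169 189 224 235 234 236 237 238 239 238 224 139  92  87  87  91
   86  64  40  41  41  39  41  49]
 [ 85  86 149 211 188 163 178 209 237 237 237 238 238 237 238 237 219 190
  204 199 111  88  83  54  42  39]
 [ 85  84  84  83  89 112  87  91 115 168 182 218 237 238 238 204 165 237
  237 233 205 189 213 172  77  41]
 [ 46  44  61  83  87  88  87  87  89  89  86  98 133 175 198 228 239 237
  238 239 238 238 238 177 139  44]
 [ 43  44  44  50  52  44  65  87  88  89  86  89  90  86  91 162 204 213
  193 235 239 238 240 159  51  40]
 [ 41  42  37  43  38  43  45  45  44  60  83  88  91  85  86  91 113 143
  155 184 210 206 169 145  39  37]
 [ 46  42  42  43  51  53  48  52  49  56  55  51  53  67  86  88  88  85
   88  95 120 148 162  48  56  49]
 [ 46  45  43  42  47  46  45  52  50  52  51  55  55  58  53  50  49  71
   85  87  87  87  41  37  35  48]]
-100 4 -13.6 20.2
-88 52 -15.4 21.4
-76 60 -15.7 19.3
-64 61 -15.8 19.9
-52 62 -16.1 20.2
-40 45 -14.9 19.6
-28 45 -10.8 13.3
-16 46 -10.5 13.0
-4 45 -10.8 12.7
8 45 -11.1 13.0
20 48 -10.3 17.1
32 48 -11.2 14.5
44 37 -11.2 21.3
56 47 -11.5 13.5
68 36 -10.4 13.2
-92.0276412360571 77.61464237685612
```

>>> play_rows([
  [-0.075,-0.425,0,0,0,-0.26,1],
  [-0.07,-0.425,0,0,0,-0.25,1],
  [0,0,-0.9,0,0,0,1],
  [0,0,-0.9,0,0,0,1],
  [0,0,-0.9,0,0,0,1],
  [0,0,-0.9,0,0,0,1],
  [0,0,-0.9,0,0,0,1],
  [0,0,-0.34,0,0,0,1],
])

```text
time_s: 2.83
eef_pos: [501.0, -140.9, 33.9]
ee_rot: [-0.003, 0.816, 0.579, -0.001]
force: [0.0, -0.3, -0.8]
grip_width: 1.003
```

>>> play_rows([
  [0,0,-0.34,0,0,0,1],
  [0,0,0,0,0,0,0.2],
  [0,0,0,0,0,0,-0.2],
  [0,0,0,0,0,0,-1],
  [0,0,0,0,0,0,-1],
  [0,0,0,0,0,0,-1],
  [0,0,0,0,0,0,-1],
  [0,0,0,0,0,0,-1],
], squeeze=60)

```text
time_s: 3.5
eef_pos: [503.9, -143.3, 25.3]
ee_rot: [0.001, 0.816, 0.578, 0.0]
force: [-0.8, 1.2, 6.8]
grip_width: 0.267
```

>>> play_rows([
  [0,0,0,0,0,0,-1],
  [0,0,0.2,0,0,0,-1],
  [0,0,0.5,0,0,0,-1],
  [0,0,0.6,0,0,0,-1],
  [0,0,0.6,0,0,0,-1],
  [0,0,0.6,0,0,0,-1],
  [0,0,0.6,0,0,0,-1],
  [0,0,0.2,0,0,0,-1],
])

```text
time_s: 4.17
eef_pos: [504.2, -143.6, 159.7]
ee_rot: [0.002, 0.816, 0.578, 0.001]
force: [1.0, -1.1, -2.7]
grip_width: 0.269
```

Run:
```python
from h import *
import pickle
c=cam("wrist"); save(c,"w3.png"); pickle.dump(c,open("w3.pkl","wb"))
print(sensors.sense())
c=cam("top");pickle.dump(c,open("top2.pkl","wb"))
```

```text
{'time_s': 4.2167, 'joints': array([-5.01097712e-01,  3.76272574e-01,  1.60625670e+00, -2.68895805e-05,
        1.15380063e+00, -1.62676112e-01]), 'dq': array([-0.0028716 ,  0.04743455,  0.05125458, -0.00043234, -0.06825204,
       -0.00019134]), 'tau': array([-1.96708739e-01, -4.06497288e+01, -2.27718025e+01, -2.86339837e-04,
        2.57204957e-01, -5.44395716e-04]), 'eef_pos': array([ 504.29851911, -143.62316859,  159.37898157]), 'ee_rot': array([0.00237077, 0.81608186, 0.57793034, 0.00114181]), 'force': array([ 0.0146016 ,  0.08205   , -2.22960698]), 'wrist_torque': array([-0.05463651, -0.10482786,  0.01464076]), 'grip_width': 0.267021591477593}
```

View pics/w3.png

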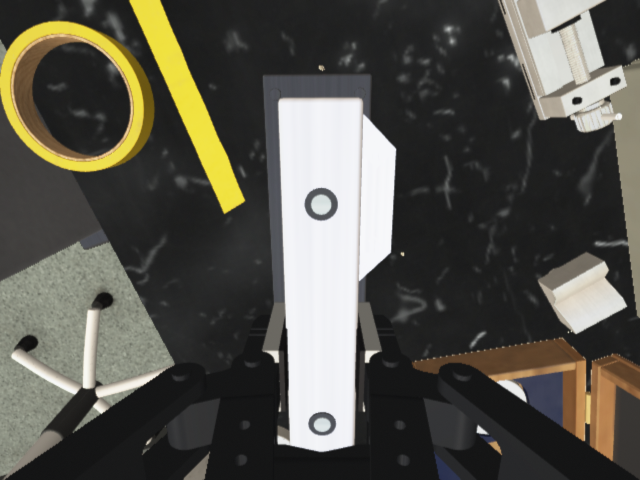

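Run:
```python
from h import *
import pickle
t=pickle.load(open("top1.pkl","rb")); 
o=onz(t,[(185.3,232.8),(302.5,213.4)],18.5)[:,:2]; i=onz(t,[(184.4,218.8),(300,199.4)],18.5)[:,:2]
print(o,i); 
T=cloud(t); g=t["pixels"].min(2).astype(int)
# brightness columns across rails in open part
for u in range(245,300,9): print(u,g[190:232,u].tolist())
d=(o[0]-o[1]); d/=np.linalg.norm(d); print("a",np.degrees(np.arctan2(-d[0],d[1])))
```

```text
[[501.54557232 309.48562948]
 [560.72453771  11.34263564]] [[537.84621441 314.02029775]
 [597.39347091  18.95820876]]
245 [87, 82, 88, 89, 88, 87, 88, 88, 88, 88, 89, 88, 89, 87, 87, 88, 104, 183, 208, 210, 190, 128, 94, 90, 89, 89, 92, 90, 87, 88, 105, 136, 179, 187, 147, 84, 48, 44, 46, 46, 44, 46]
254 [87, 87, 85, 89, 86, 86, 88, 88, 88, 89, 88, 88, 89, 90, 94, 143, 193, 212, 200, 153, 106, 89, 89, 91, 90, 90, 89, 87, 91, 124, 166, 193, 175, 106, 60, 51, 52, 56, 56, 57, 59, 61]
263 [87, 87, 88, 86, 88, 90, 89, 89, 86, 87, 86, 87, 91, 122, 188, 211, 208, 177, 118, 90, 86, 88, 88, 89, 88, 86, 88, 103, 139, 187, 190, 137, 76, 46, 49, 52, 49, 45, 44, 45, 49, 45]
272 [86, 86, 86, 88, 88, 89, 88, 87, 86, 88, 86, 97, 161, 203, 213, 203, 147, 98, 86, 86, 87, 86, 86, 87, 87, 94, 126, 168, 196, 170, 100, 53, 44, 42, 42, 40, 40, 40, 42, 42, 46, 42]
281 [87, 88, 88, 88, 89, 87, 90, 87, 86, 91, 121, 191, 212, 211, 179, 120, 89, 86, 89, 87, 85, 83, 85, 88, 113, 146, 191, 193, 136, 72, 48, 49, 48, 44, 41, 44, 45, 40, 43, 42, 41, 38]
290 [88, 87, 88, 86, 88, 89, 86, 86, 99, 164, 204, 211, 198, 145, 99, 87, 87, 84, 86, 85, 85, 87, 92, 134, 176, 195, 158, 91, 49, 41, 44, 45, 43, 42, 44, 43, 45, 45, 45, 43, 48, 50]
299 [60, 58, 56, 62, 69, 77, 92, 112, 154, 179, 196, 159, 110, 89, 88, 86, 85, 88, 86, 85, 90, 114, 149, 199, 189, 121, 62, 42, 41, 44, 44, 44, 48, 44, 44, 42, 42, 43, 42, 43, 41, 43]
a 11.226823312969982
```

>>> play_rows([
  [-0.01,0.78,0,0,0,0.85,-1],
  [-0.01,0.78,0,0,0,0.85,-1],
  [-0.01,0.78,0,0,0,0.85,-1],
  [-0.01,0.78,0,0,0,0.85,-1],
  [-0.01,0.78,0,0,0,0.85,-1],
  [-0.01,0.78,0,0,0,0.85,-1],
  [0,0,0,0,0,0,-1],
  [0,0,0,0,0,0,-1],
])

```text
time_s: 4.93
eef_pos: [500.0, 45.3, 154.4]
ee_rot: [-0.001, 0.634, 0.773, -0.001]
force: [-0.9, 0.3, -3.6]
grip_width: 0.268
```

Run:
```python
from h import *
import pickle
c=cam("wrist"); save(c,"w4.png"); pickle.dump(c,open("w4.pkl","wb"))
print(c["eye"],c["rotation"].round(3).tolist())
```

```text
[485.9157174  122.29844562 298.41742036] [[0.981, 0.188, 0.056], [0.196, -0.934, -0.298], [-0.004, 0.303, -0.953]]
```

View pics/w4.png

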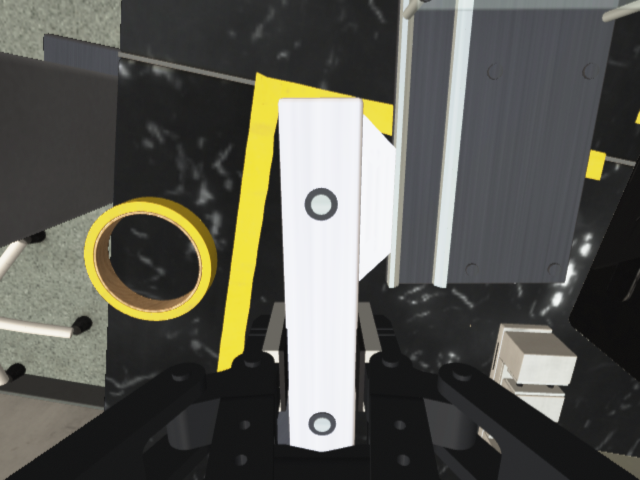

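Run:
```python
from h import *
import pickle
c=pickle.load(open("w4.pkl","rb")); P=cloud(c); g=c["pixels"].min(2).astype(int)
for r in (30,150,250): print(r,list(zip(range(386,484,2),g[r,386:484:2],P[r,386:484:2,2].round(0).astype(int))))
print(g[275:295,445],g[275:295,500], g[0:20,500])
s=sensors.sense(); print(s["eef_pos"],s["ee_rot"])
```

```text
30 [(386, np.int64(37), np.int64(2)), (388, np.int64(36), np.int64(2)), (390, np.int64(37), np.int64(2)), (392, np.int64(37), np.int64(2)), (394, np.int64(36), np.int64(1)), (396, np.int64(43), np.int64(2)), (398, np.int64(86), np.int64(8)), (400, np.int64(153), np.int64(15)), (402, np.int64(208), np.int64(19)), (404, np.int64(212), np.int64(20)), (406, np.int64(209), np.int64(20)), (408, np.int64(142), np.int64(18)), (410, np.int64(138), np.int64(17)), (412, np.int64(133), np.int64(16)), (414, np.int64(82), np.int64(9)), (416, np.int64(81), np.int64(9)), (418, np.int64(76), np.int64(8)), (420, np.int64(77), np.int64(10)), (422, np.int64(79), np.int64(10)), (424, np.int64(79), np.int64(10)), (426, np.int64(79), np.int64(11)), (428, np.int64(80), np.int64(10)), (430, np.int64(83), np.int64(9)), (432, np.int64(81), np.int64(9)), (434, np.int64(78), np.int64(10)), (436, np.int64(78), np.int64(8)), (438, np.int64(78), np.int64(9)), (440, np.int64(81), np.int64(9)), (442, np.int64(80), np.int64(9)), (444, np.int64(78), np.int64(10)), (446, np.int64(77), np.int64(10)), (448, np.int64(77), 
[... 3696 characters left out ...]
83), np.int64(9)), (464, np.int64(81), np.int64(10)), (466, np.int64(80), np.int64(9)), (468, np.int64(82), np.int64(10)), (470, np.int64(80), np.int64(10)), (472, np.int64(80), np.int64(9)), (474, np.int64(81), np.int64(10)), (476, np.int64(80), np.int64(10)), (478, np.int64(81), np.int64(10)), (480, np.int64(83), np.int64(9)), (482, np.int64(80), np.int64(10))]
[223 222 222 222 223 221 219 218 217 214 213 208 177  67  38  40  41  43
  44  43] [79 80 79 80 79 80 80 75 54 38 35 36 36 35 35 36 36 36 35 35] [125 125 125 126 125 125 124 120 108  95  83  76  76  76  76  76  76  76
  76  76]
[500.26130167  44.28685984 154.68772617] [-9.99577952e-04  6.34579907e-01  7.72856227e-01 -7.71471368e-04]
```

Run:
```python
from h import *
import pickle
c=pickle.load(open("w4.pkl","rb"))
rows=np.array([30,150,250])
A=onz(c,np.stack([[471,459.5,449.8],rows],1),18.5)[:,:2]; B=onz(c,np.stack([[407.5,401.2,395.5],rows],1),18.5)[:,:2]; C=onz(c,np.stack([[453,443,435],rows],1),8)[:,:2]
for L in (A,B,C):
    d=L[0]-L[2]; print("yaw",np.degrees(np.arctan2(-d[0],d[1])))
d=(A[0]-A[2])/np.linalg.norm(A[0]-A[2])+(B[0]-B[2])/np.linalg.norm(B[0]-B[2]); d/=np.linalg.norm(d); x=np.array([d[1],-d[0]])
print("d",d,"AB",(A-B)@x,"A.x",A@x,"B.x",B@x,"C.x",C@x)
cx=np.mean([(A@x).mean()-21.5,(B@x).mean()+18,(C@x).mean()-13.5]); print("cx",cx)
e=onz(c,(500,282.7),8)[0,:2]@d; e2=onz(c,(445,287.3),18.5)[0,:2]@d; ge=onz(c,(500,8.5),62)[0,:2]@d; print("end",e,e2,"guard",ge, ge-e,"exp 177")
G=cx*x+(e+173)*d; print("bed_guide",G)
s=sensors.sense(); q=s["ee_rot"]; M=R.from_quat(q[[1,2,3,0]]).as_matrix(); print("toolx yaw",np.degrees(np.arctan2(-M[0,0],M[1,0])),"bed yaw",np.degrees(np.arctan2(-d[0],d[1])),M[:,2])
# dog in hand: nose corners at top
D=onz(c,[(279,98.5),(362,98.5),(286.5,350),(358,350)],0)
zt=P=cloud(c)[110:340:40,320,2]; print("dog top z",zt)
zt=np.median(zt); D=onz(c,[(279,98.5),(362,98.5),(282,230),(360,230)],zt); print(D.round(1))
n=(D[0]+D[1])/2; b=(D[2]+D[3])/2; dd=(n-b)[:2]; print("dog yaw",np.degrees(np.arctan2(-dd[0],dd[1])))
dd/=np.linalg.norm(dd); mid=n[:2]-75*dd; print("mid",mid,"tcp->mid",mid-s["eef_pos"][:2], s["eef_pos"])
t=G-85*d; print("target mid",t,"move",t-mid)
```

```text
yaw 11.587982514537085
yaw 11.51336980649948
yaw 11.738684256402047
d [-0.20023457  0.97974799] AB [39.68236137 39.65394817 39.8711131 ] A.x [593.2616168  593.35254862 593.35596703] B.x [553.57925543 553.69860045 553.48485393] C.x [585.07291981 585.19394463 585.5663235 ]
cx 571.7295589122187
end -100.94647550997182 -100.11973874749289 guard 76.40357169364864 177.35004720362048 exp 177
bed_guide [545.72327836 185.07431584]
toolx yaw 11.222217259181605 bed yaw 11.550676160518284 [-2.52418055e-03  7.61512667e-05 -9.99996811e-01]
dog top z [180.41035135 179.8360555  181.42391168 181.21546124 298.41742036
 180.94181256]
[[473.  124.9 181.1]
 [495.4 129.4 181.1]
 [480.1  88.1 181.1]
 [503.3  92.7 181.1]]
dog yaw 11.466596775353395
mid [499.12101052  53.67088022] tcp->mid [-1.14029116  9.38402038] [500.26130167  44.28685984 154.68772617]
target mid [562.74321649 101.79573693] move [63.62220597 48.12485671]
```

>>> play_rows([
  [0.53,0.4,0,0,0,0.01,-1],
  [0.53,0.4,0,0,0,0.01,-1],
  [0.53,0.4,0,0,0,0,-1],
  [0,0,-0.6,0,0,0,-1],
  [0,0,-0.6,0,0,0,-1],
  [0,0,-0.6,0,0,0,-1],
  [0,0,-0.4,0,0,0,-1],
  [0,0,0,0,0,0,-1],
])

```text
time_s: 5.65
eef_pos: [562.3, 90.8, 63.7]
ee_rot: [-0.003, 0.635, 0.773, -0.002]
force: [-0.3, -1.1, -2.8]
grip_width: 0.265
```

>>> play_rows([
  [0,0,0,0,0,0,-1],
  [0,0,0,0,0,0,-1],
])

```text
time_s: 5.82
eef_pos: [565.2, 91.3, 69.0]
ee_rot: [0.001, 0.634, 0.773, 0.0]
force: [-0.6, -0.5, -3.3]
grip_width: 0.267
```

```bash
cat > chk.py <<'E'
from h import *
import sys,pickle
c=cam("wrist"); save(c,sys.argv[1]+".png"); pickle.dump(c,open(sys.argv[1]+".pkl","wb"))
s=sensors.sense(); d=np.array([-.20023,.97975]); x=np.array([d[1],-d[0]]); G=np.array([545.7,185.1])
p=s["eef_pos"][:2]-G; q=s["ee_rot"]; M=R.from_quat(q[[1,2,3,0]]).as_matrix()
print("tcp bed xy",p@x,p@d,"z",s["eef_pos"][2],"yaw",np.degrees(np.arctan2(-M[0,0],M[1,0])),"zax",M[:,2].round(4),"F",s["force"],s["grip_width"],s["time_s"])
E
python3 chk.py w5
```

```text
tcp bed xy 0.4727809290232432 -95.61357571661807 z 69.29744725012317 yaw 11.268992228979352 zax [ 2.1e-03 -1.0e-04 -1.0e+00] F [-0.04659716  0.26165148 -2.7241999 ] 0.2677819341638917 5.8667
```

View pics/w5.png

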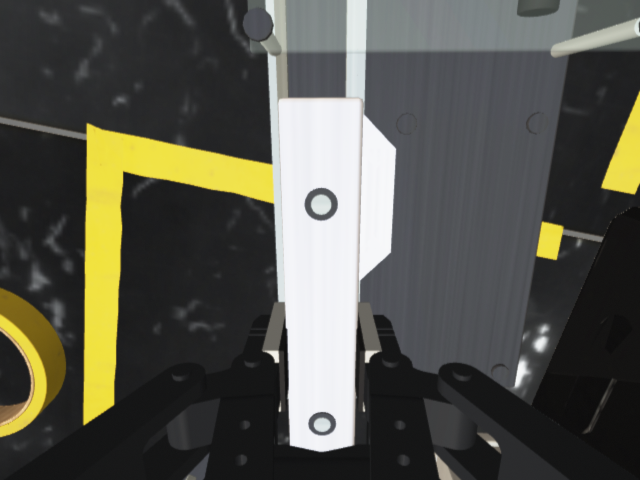

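>>> play_rows([
  [-0.03,0,-0.2,0,0,0.03,-1],
  [0,0,-0.2,0,0,0,-1],
  [0,0,-0.2,0,0,0,-1],
  [0,0,-0.15,0,0,0,-1],
  [0,0,-0.1,0,0,0,-1],
  [0,0,0,0,0,0,-1],
  [0,0,0,0,0,0,-1],
  [0,0,0,0,0,0,-1],
])

```text
time_s: 6.53
eef_pos: [563.6, 92.1, 34.4]
ee_rot: [0.0, 0.633, 0.774, 0.0]
force: [-0.6, 0.6, -3.5]
grip_width: 0.269
```

```bash
python3 chk.py w6
python3 - <<'E'
from h import *
import pickle
c=pickle.load(open("w6.pkl","rb")); g=c["pixels"].min(2).astype(int); P=cloud(c)
for r in (75,85): print(r,g[r,250:380:2].tolist())
d=np.array([-.20023,.97975]); x=np.array([d[1],-d[0]]); G=np.array([545.7,185.1])
D=onz(c,[(279,98.5),(362,98.5)],np.median(P[110:180,300:340,2])); n=D.mean(0); print(np.median(P[110:180,300:340,2]),(n[:2]-G)@x,(n[:2]-G)@d)
E
```

```text
tcp bed xy -1.0931068228264758 -94.74093219307376 z 34.44162733403101 yaw 11.505026820793454 zax [ 7.e-04 -0.e+00 -1.e+00] F [-0.10119275  0.49271219 -3.00862614] 0.26962721948250157 6.5833
75 [38, 37, 38, 37, 36, 39, 171, 214, 214, 214, 214, 148, 136, 134, 139, 143, 140, 133, 84, 79, 78, 81, 81, 80, 77, 78, 79, 80, 81, 81, 79, 80, 82, 83, 84, 82, 82, 81, 79, 79, 80, 82, 83, 82, 81, 79, 81, 79, 78, 80, 80, 79, 84, 165, 213, 212, 215, 222, 222, 218, 215, 214, 214, 214, 213]
85 [36, 36, 36, 36, 36, 37, 108, 214, 214, 214, 213, 166, 136, 135, 139, 144, 142, 135, 85, 80, 78, 80, 82, 81, 77, 78, 80, 80, 82, 80, 80, 81, 82, 83, 84, 82, 82, 81, 80, 79, 80, 81, 84, 81, 80, 80, 80, 80, 78, 80, 79, 79, 89, 180, 214, 213, 215, 223, 221, 219, 215, 214, 214, 214, 206]
60.41445948437372 -0.5159016061426923 -11.323892104511044
```

>>> play_rows([
  [0.01,0,-0.1,0,0,0,-1],
  [0,0,-0.08,0,0,0,-1],
  [0,0,-0.03,0,0,0,-1],
  [0,0,0,0,0,0,-1],
  [0,0,0,0,0,0,-1],
])

```text
time_s: 7.0
eef_pos: [563.7, 92.0, 25.6]
ee_rot: [-0.0, 0.633, 0.774, -0.0]
force: [0.7, 0.1, -3.5]
grip_width: 0.272
```

>>> play_rows([
  [0,0,-0.03,0,0,0,-1],
  [0,0,0,0,0,0,-1],
  [0,0,0,0,0,0,-1],
])

```text
time_s: 7.25
eef_pos: [563.9, 92.0, 25.3]
ee_rot: [0.0, 0.633, 0.774, 0.0]
force: [-3.1, -1.2, 5.6]
grip_width: 0.27
```

>>> play_rows([
  [0,0,0,0,0,0,-0.3],
  [0,0,0,0,0,0,0],
  [0,0,0,0,0,0,0.5],
  [0,0,0,0,0,0,1],
  [0,0,0,0,0,0,1],
  [0,0,0,0,0,0,1],
  [0,0,0,0,0,0,1],
])

```text
time_s: 7.83
eef_pos: [563.8, 92.0, 24.5]
ee_rot: [0.0, 0.633, 0.774, 0.0]
force: [-0.2, -0.3, -0.6]
grip_width: 1.002
```

>>> play_rows([
  [0,0,0.5,0,0,0,1],
  [0,0,0.6,0,0,0,1],
  [0,0,0.5,0,0,0,1],
  [0.11,-0.52,0,0,0,0,1],
  [0.11,-0.52,0,0,0,0,1],
  [0.1,-0.53,0,0,0,0,1],
  [0,0,0,0,0,0,1],
  [0,0,0,0,0,0,1],
])

```text
time_s: 8.5
eef_pos: [576.6, 28.6, 88.4]
ee_rot: [-0.0, 0.633, 0.774, 0.0]
force: [0.2, 0.5, -0.0]
grip_width: 0.998
```

```bash
python3 chk.py w7
python3 - <<'E'
from h import *
import pickle
c=pickle.load(open("w7.pkl","rb")); print(np.linalg.norm(0))
t=cam("top"); pickle.dump(t,open("top3.pkl","wb"))
E
```

```text
tcp bed xy -1.0994472537394036 -158.72867592506438 z 88.3915992223038 yaw 11.471311929735387 zax [-3.e-04  2.e-04 -1.e+00] F [-0.21067196  0.28654244  0.09864503] 0.9976176350922602 8.55
0.0
```

View pics/w7.png

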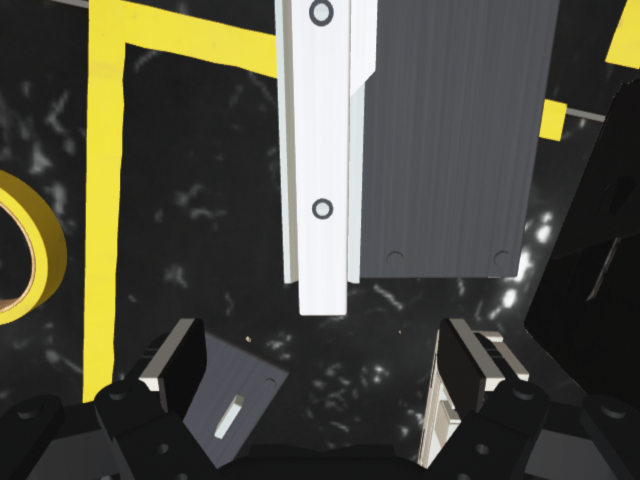

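```bash
cat > tail.py <<'E'
from h import *
import pickle,sys
c=pickle.load(open(sys.argv[1]+".pkl","rb")); g=c["pixels"].min(2).astype(int); P=cloud(c)
d=np.array([-.20023,.97975]); x=np.array([d[1],-d[0]]); G=np.array([545.7,185.1])
m=(g>222)&(P[:,:,2]>42)&(P[:,:,2]<60); m[:,:250]=0; m[:,400:]=0
v=np.where(m[:,322])[0]; print("tail row",v.max(),"z",np.median(P[v.max()-60:v.max(),322,2]))
e=onz(c,(322,v.max()+.5),50)[0,:2]-G; print("tail end y",e@d,"mid",e@d+90)
for r in (v.max()-70,v.max()-20):
    u=np.where(m[r])[0]; W=onz(c,[(u.min()-.5,r),(u.max()+.5,r)],50)[:,:2]-G; print(r,W@x,(W@x).mean())
E
python3 tail.py w7
```

```text
tail row 314 z 51.3456994619296
tail end y -175.97689884108922 mid -85.97689884108922
244 [-11.78685843  11.11653514] -0.3351616427413875
294 [-11.85459784  11.00166646] -0.42646568813218444
```

>>> play_rows([
  [0.02,0,-0.5,0,0,0,1],
  [0,0,-0.5,0,0,0,1],
  [0,0,-0.36,0,0,0,1],
  [0,0,-0.2,0,0,0,0.6],
  [0,0,0,0,0,0,0],
  [0,0,0,0,0,0,-0.5],
  [0,0,0,0,0,0,-1],
  [0,0,0,0,0,0,-1],
], squeeze=50)

```text
time_s: 9.27
eef_pos: [577.9, 29.3, 27.1]
ee_rot: [0.001, 0.633, 0.774, 0.0]
force: [0.0, 0.1, 1.0]
grip_width: 0.298
```

>>> play_rows([
  [0,0,0,0,0,0,-1],
  [0,0,0,0,0,0,-1],
  [0,0,0,0,0,0,-1],
  [0,0,0,0,0,0,-1],
])

```text
time_s: 9.6
eef_pos: [577.9, 29.3, 27.3]
ee_rot: [0.001, 0.633, 0.774, 0.001]
force: [-1.4, 1.0, 5.9]
grip_width: 0.267
```

>>> play_rows([
  [-0.03,0.15,0,0,0,0,-1],
  [-0.05,0.245,0,0,0,0,-1],
  [-0.05,0.245,0,0,0,0,-1],
  [-0.05,0.245,0,0,0,0,-1],
  [-0.05,0.245,0,0,0,0,-1],
  [-0.05,0.245,0,0,0,0,-1],
  [-0.03,0.15,0,0,0,0,-1],
  [0,0,0,0,0,0,-1],
])

```text
time_s: 10.27
eef_pos: [565.2, 90.9, 27.3]
ee_rot: [0.001, 0.632, 0.775, 0.0]
force: [-3.0, 1.8, 7.7]
grip_width: 0.268
```

```bash
python3 chk.py w8
```

```text
tcp bed xy 0.23102895149156968 -96.19643978025238 z 27.261605310873648 yaw 11.52270899275319 zax [ 1.2e-03  4.0e-04 -1.0e+00] F [-2.4690222   2.97203619  7.96477901] 0.2652685335939567 10.3167
```

>>> play_rows([
  [-0.025,0.122,0,0,0,0,-1],
  [-0.025,0.122,0,0,0,0,-1],
  [-0.025,0.122,0,0,0,0,-1],
  [-0.025,0.122,0,0,0,0,-1],
  [-0.025,0.122,0,0,0,0,-1],
  [-0.025,0.122,0,0,0,0,-1],
  [-0.025,0.122,0,0,0,0,-1],
  [-0.025,0.122,0,0,0,0,-1],
])

```text
time_s: 10.98
eef_pos: [557.6, 128.2, 27.3]
ee_rot: [0.001, 0.633, 0.774, -0.0]
force: [-1.2, -8.5, 6.3]
grip_width: 0.275
```

>>> play_rows([
  [-0.025,0.122,0,0,0,0,-1],
  [-0.025,0.122,0,0,0,0,-1],
  [-0.025,0.122,0,0,0,0,-1],
  [-0.025,0.122,0,0,0,0,-1],
  [0,0,0,0,0,0,-1],
  [0,0,0,0,0,0,-1],
])

```text
time_s: 11.48
eef_pos: [553.3, 148.7, 27.3]
ee_rot: [0.001, 0.632, 0.775, 0.0]
force: [-3.0, -1.8, 6.8]
grip_width: 0.271
```

```bash
python3 chk.py w9
```

```text
tcp bed xy 0.1430278378956218 -37.169952501395 z 27.29090367546442 yaw 11.539092595992358 zax [ 1.2e-03 -4.0e-04 -1.0e+00] F [-3.29202294 -0.70753274  6.38800405] 0.26867306139263175 11.5333
```

>>> play_rows([
  [-0.02,0.1,0,0,0,0,-1],
  [-0.02,0.1,0,0,0,0,-1],
  [0,0,0,0,0,0,-1],
  [0,0,0,0,0,0,-1],
  [0,0,0,0,0,0,-1],
])

```text
time_s: 11.95
eef_pos: [551.7, 156.5, 27.3]
ee_rot: [0.001, 0.632, 0.775, 0.0]
force: [-3.7, -2.4, 7.3]
grip_width: 0.27
```

```bash
python3 chk.py w10; python3 tail.py w10
```

```text
tcp bed xy 0.1459777599576831 -29.25396792251442 z 27.270626305346735 yaw 11.532545716939211 zax [ 1.1e-03 -7.0e-04 -1.0e+00] F [-2.7102853  -2.32138888  7.05758954] 0.2712195454547785 12.0
tail row 394 z 51.488380332796126
tail end y -45.93490105996468 mid 44.06509894003532
324 [-10.98183984  11.70891333] 0.3635367458208165
374 [-10.47382301  11.81037571] 0.6682763500363915
```

View pics/w10.png

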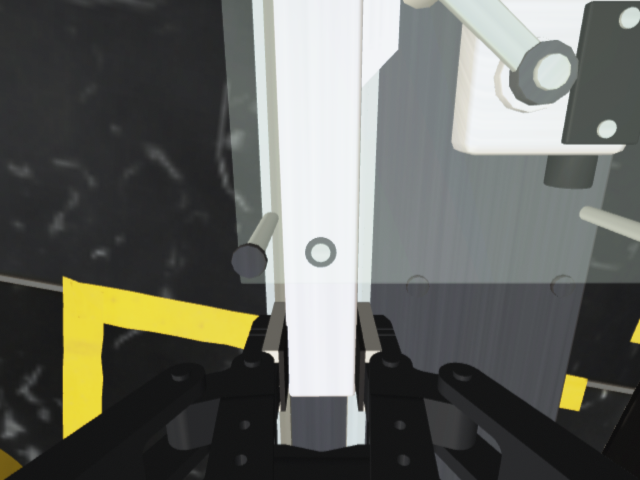

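>>> play_rows([
  [0,0,0,0,0,0,-0.3],
  [0,0,0,0,0,0,0.2],
  [0,0,0,0,0,0,0.7],
  [0,0,0,0,0,0,1],
  [0,0,0,0,0,0,1],
  [0,0,0,0,0,0,1],
])

```text
time_s: 12.5
eef_pos: [551.3, 156.8, 26.0]
ee_rot: [-0.0, 0.633, 0.774, 0.0]
force: [-0.4, -0.3, 0.2]
grip_width: 0.999
```

>>> play_rows([
  [0,0,0.3,0,0,0,1],
  [0,0,0.5,0,0,0,1],
  [0,0,0.6,0,0,0,1],
  [0,0,0.6,0,0,0,1],
  [0,0,0.6,0,0,0,1],
  [0,0,0.4,0,0,0,1],
  [0,0,0,0,0,0,1],
  [0,0,0,0,0,0,1],
])

```text
time_s: 13.17
eef_pos: [551.5, 156.8, 147.2]
ee_rot: [0.001, 0.633, 0.774, 0.001]
force: [0.3, -0.1, 0.2]
grip_width: 1.003
```

```bash
python3 chk.py w11; python3 tail.py w11
```

```text
tcp bed xy -0.43262222478519824 -28.816467456955948 z 145.97548074745944 yaw 11.50128007777687 zax [-4.e-04 -0.e+00 -1.e+00] F [-0.13323217 -0.00710941 -0.2169954 ] 0.9995283304929483 13.2167
tail row 273 z 51.41409101814634
tail end y -46.48828823747851 mid 43.51171176252149
203 [-12.50230182  10.10411926] -1.1990912837830292
253 [-11.82771448  11.04827056] -0.389721959182074
```

View pics/w11.png

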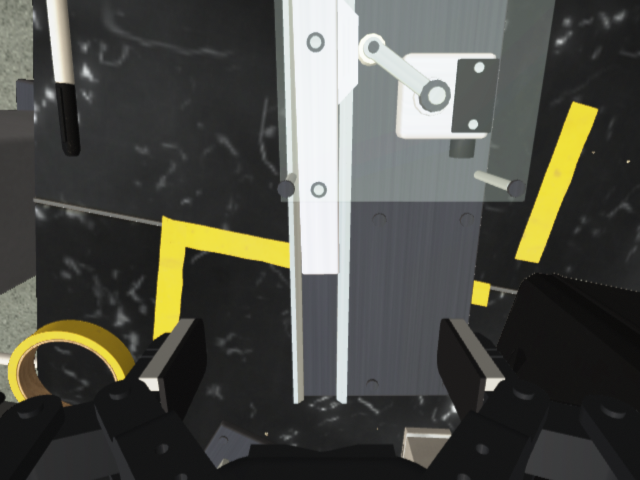

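Run:
```python
from h import *
import pickle
c=pickle.load(open("w11.pkl","rb")); d=np.array([-.20023,.97975]); x=np.array([d[1],-d[0]])
r,p=onz(c,[(372,48),(435,96)],[38,46])[:,:2]; v=r-p; print("arm",np.arctan2(v@d,-(v@x)),np.linalg.norm(v))
print(order.finish_job())
```

```text
arm 0.6281560043131933 44.681867151970515
the job is handed in; nothing more can be done
None
```

I lifted the dog from its cradle by the middle and set it in the open end of the guide. I let go, re-gripped it about 73 mm behind its middle, and slid it under the guard. It is now released, and I handed the job in at about 13 s of the 53 s allowed.

**Final checks from the wrist camera:**
- **Dog position:** its middle is 43.5 mm along the guide from bed_guide, where 45 mm is mid-flat. Its top measures 51.4 mm, against 50 mm expected if seated. The depth readings ran about 1 mm high throughout, so it is on the guide's floor.
- **Centre line:** two rows of the picture gave −0.4 mm and −1.2 mm, both within the 5 mm allowed. They disagree slightly because one row was seen through the guard.
- **Roller arm:** the roller sits on the cam's flat with the arm at about 0.63 rad. The arm length measured 44.7 mm against 45 mm given.
- **Robot and force:** the gripper was open and clear at about 146 mm, with no residual force. The largest force I saw while sliding was about 9 N.

No check failed. I did not measure the bystanders again at the end. The tool's path stayed clear of them, and the tape roll and marker looked undisturbed in the last picture.

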